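# Raise the easel's panel rest to the tape mark and lock its cam lever, keeping hold

### The arm

A 7-joint arm with a two-finger parallel gripper is mounted at the origin on the work surface. World frame = base frame: x ahead of the robot, y to its left, z up, the work surface at z = 0. Lengths are in m, angles in rad, forces in N, time in s.
With the tool pointing down it reaches from about 0.4 to 0.875 m from the base axis. Payload 6.5 kg.
Tool frame: the origin (TCP) lies on the front face of the gripper's body, between the roots of the fingers; the fingertips stand 73 mm ahead of it and the grasp point (between the pads) lies 54 mm ahead of it; z points along the fingers, y is the line along which they close (so a half turn about z gives the same grasp; the last joint's range is limited). The gripper opens to 85 mm and grips with 20 to 120 N. Pads are 22 mm wide; open, the fingers measure 114 mm over their backs; the gripper's body (76 mm by 85 mm) begins 54 mm behind the grasp point. The pads swing forward as they close: fully open they stand 13 mm farther back than shut.
Start: joints at [-1.255, 0.536, -0.004, 1.538, 0.003, 1.067, -0.071], TCP at [0.242, 0.603, 0.304] pointing down, gripper open.
Joint ranges: [-2.7, 2.7], [-0.37, 2.16], [-1.27, 1.26], [0.24, 2.4], [-1.31, 4.45], [0.19, 1.91], [-2.76, 2.76]. Speed limits (rad/s): [2.39, 2.39, 3.14, 3.14, 3.14, 3.14, 3.14].

### API

Orientations are given as [roll, pitch, yaw] about the fixed x, y, z axes, in that order (R = Rz(yaw) Ry(pitch) Rx(roll)).
In Python, from station import * gives the robot as it stands.
- The arm moves only by the tool creep_tool, called after "Request:" as a command line: name --pt "numbers of a row" for each row, then --argument value for the rest. Schema: {"type":"object","properties":{"segments":{"type":"object","properties":{"ax":{"type":"array","items":{"type":"number"},"minItems":1,"maxItems":10},"ay":{"type":"array","items":{"type":"number"},"minItems":1,"maxItems":10},"az":{"type":"array","items":{"type":"number"},"minItems":1,"maxItems":10},"dx":{"type":"array","items":{"type":"number"},"minItems":1,"maxItems":10},"dy":{"type":"array","items":{"type":"number"},"minItems":1,"maxItems":10},"dz":{"type":"array","items":{"type":"number"},"minItems":1,"maxItems":10},"jaw":{"type":"array","items":{"type":"number"},"minItems":1,"maxItems":10}},"additionalProperties":false,"required":["ax","ay","az","dx","dy","dz","jaw"]},"grip_force":{"type":"number"},"only":{"type":"string"},"quiet":{"type":"boolean"},"lines":{"type":"string"}},"required":["segments"],"additionalProperties":false}. segments is an object with one list for each field, all of the same length, 1 to 10, a row being the entries at one place: ax, ay, az (a rotation vector in units of 0.05 rad), dx, dy, dz (the shift in units of 50 mm), jaw (the finger opening in m); each row shifts and turns the commanded pose from where the row before left it, along the tool's axes as they then stand; what a row does not reach is not made up. A row lasts 1/12 s, in which the tool goes at most 0.0417 m and 0.125 rad, less where a joint would pass 70% of its speed; a pose out of reach is approached as far as the arm can. The fingers move at their own pace and stop on an object; grip_force is the grip in N (left out, the last holds). Time passes only in rows, so rows that do not move let the fingers close. The tool returns the time, the measured TCP pose, the force, the opening and the grip force at its end. only (a regular expression) keeps the lines of the reply that match it, lines (a string "A,B") keeps lines A to B, and quiet returns only ok. Input that does not fit is refused with a message, and nothing moves.
- state(): the state, without advancing time (a new reading comes with each control period).
- snapshot(name): name is "side" or "top" or "wrist"; returns a dict with "img" (384x512x3 uint8, blue, green, red), "fov_y" (degrees; the focal length in pixels is half the picture's height over the tangent of half this angle, whatever the lens; pixels are square), "cx", "cy" (the principal point, pixels), "distortion" ([k1, k2, p1, p2, k3] as OpenCV has them; the pictures are not rectified), "rvec" (rotation vector, rad) and "tvec" (3), from world to camera coordinates, as OpenCV has them; the wrist camera has in their place "tool_from_camera" (4x4, takes a point from camera to tool coordinates, whose origin is the TCP and whose axes are the flange's). Camera axes: x right, y down, z forward; pixel columns grow to the right and rows downward; lengths in m; the calibration is good to about 2 mm. A picture is of the moment at which its call begins: read the wrist's pose just before it. There is no depth.
- close_job(): hands the job in; it is judged then, once.
Trained networks look in a picture, given as the dict that the camera call returned (one of the last four; its "shot" number tells which), for a name from the list of things; names that differ only in an ending like _2 or _b are one class to them, and where a whole thing is asked for, a point or a joint stands for the part that bears it (a point fixed in the world has none). Each returns a list of dicts, best first, with "p" (0 to 1); they miss things now and then, are a little off and sometimes report something else, mostly with a low value. They report only what shows in the picture. A call takes as long as a camera call.
- recognise(picture, name): "point" ([x, y, z] in m, in world coordinates, good to about 4 mm: the middle of the surface that is visible of it).
The state is a dict: "clock": time; "qpos": joint angles; "joint_velocities": joint speeds; "joint_efforts": joint torques, N m; "eef_pos": TCP position; "eef_rot": TCP orientation; "force": force on the tool from outside, world axes, zero at the start; "moment": the same for the moment, N m; "grip_width": finger opening in m; "gripper_force": force on a finger pad.
Only numpy, scipy, OpenCV 4.12 (cv2) and the standard library are available. Lean on these libraries where they do the work, as an engineer would, in place of code of your own. Each camera call takes 0.05 s, during which the arm holds its last target. There are 200 camera calls.

### The job

The panel rest of the little table easel has slid down its sloping mast because its red cam lever is open. Slide the rest up until the top edge of its black sleeve meets the lower edge of the blue tape on the mast, and hold it there while you press the cam lever fully shut against the sleeve. Finish while still holding the rest firmly in the gripper, and leave the paint tin, water pot, jar and brush where they are.

Things in the scene. Friction and masses are not known exactly. Their poses are not given: they have to be found in the camera images.
- easel: Table easel, fixed. Origin on the table under its middle; x points level from the front foot bar (at x -200, 260 mm wide, 34 mm high) to the back legs, y left. Mast: aluminium bar 22 mm square, 460 mm long, in the plane y = 0; its centre line starts at x -200, z 40 mm and climbs to +x at 25 degrees (0.436 rad). A clip 70 mm wide, up to 32 mm out from the centre line, covers its top 60 mm.
- rest: Sliding panel rest, 0.4 to 0.6 kg. Origin on the mast's centre line at the ledge's underside; x points up along the mast, z out of its upper face, y level to the left. Black sleeve: x -40 to 30, y and z -15 to 15 mm. Lever open, it runs down by itself unless held (about 2 N); it starts on its bottom stop and travels 200 mm. Only the lever lies beside the sleeve below the ledge.
- ledge_under (a point): Middle of the underside of the rest's dark wooden ledge: x 0, y 0, z 16 mm in the rest's frame. The ledge is 200 mm wide across y, x 0 to 12, z 11 to 21 mm, with a thin lip out to z 24.5 from x 4 to 18 mm. Open fingers straddling the sleeve below it can push the rest up by this underside.
- lever (a joint): Angle (rad) of the red cam lever on the sleeve's left (+y) side: 0 is fully shut, flat along the sleeve; 0.4 to 0.55 at the start, 0.9 at most; its tip swings to +y as it opens. It stays where it is left and takes about 2 N at the tip, up to 8 N over the last 0.28 rad, where its cam clamps the mast and drags the rest down a little; shut, it stays shut and locks the rest against sliding down.
- lever_pivot (a point): The lever's hinge, axis along the rest's z: x 22, y 21, z 0 mm in the rest's frame. From here the lever points down the mast, its tip 36 mm below the ledge's underside when shut; 58 mm long, 7 to 9 mm thick, 18 mm tall (z -9 to 9 mm, clear of the ledge). Shut, its outer face lies at y 24.5 to 26.5 mm.
- lever_tip (a point): Middle of the lever's free end, 58 mm from its hinge.
- rest_edge (a point): Middle of the top edge of the black sleeve on its upper face: x 30, y 0, z 15 mm in the rest's frame; same axes as the rest.
- tape_edge (a point): Middle of the lower edge of the blue tape band (12 mm wide, stuck round the mast) on the mast's upper face, 11.6 mm out from the centre line; x up along the mast, z out of its upper face. Paper thin: the sleeve can slide over it. 80 to 130 mm up the mast from the sleeve's top edge at the start.
- paint_tin: Open watercolour tin, yellow, 215 x 90 x 22 mm, with its white lid 92 mm wide folded flat on its +y side; loose. Origin under the centre of the tin. To be left alone.
- water_pot: Empty clear plastic pot, 84 mm across, 85 mm high, loose; origin under its centre. To be left alone.
- gesso_jar: Closed jar, 68 mm across, 85 mm high, loose; origin under its centre. To be left alone.
- brush: Brush lying flat, 200 mm long along its x axis; loose. To be left alone.

How it is judged:
By the outcome, as a careful person would: the job done as asked, in the order asked, and still so for the second after the job is handed in, while the arm keeps its last pose, push and grip.
It also fails if it takes over 35 s, if anything falls off the work surface, if the arm or the gripper's body presses on something with over 40 N, if the wrist force passes 120 N, or if a joint passes its speed limit or range.

## Working session

There is one attempt and no reset: what is moved stays moved. The work goes in short steps, Python scripts to look and compute and a tool call to move; the robot and the scene stay as the last step left them, time stands still between calls to the robot, and variables do not carry over. Pictures are saved under pics/ and viewed, at most 10 in all, crops included, and the job is handed in when it is done.

```bash
mkdir -p pics; ls; cat > h.py <<'E'
from station import *
import numpy as np, cv2
from scipy.spatial.transform import Rotation as R
def cam(p):
    f=p["img"].shape[0]/2/np.tan(np.radians(p["fov_y"])/2)
    return np.array([[f,0,p["cx"]],[0,f,p["cy"]],[0,0,1]]),np.array(p["distortion"],float)
def ext(p,s=None):
    if "rvec" in p: return np.array(p["rvec"],float).ravel(),np.array(p["tvec"],float).ravel()
    T=np.eye(4);T[:3,:3]=R.from_euler('xyz',s["eef_rot"]).as_matrix();T[:3,3]=s["eef_pos"]
    M=np.linalg.inv(T@np.array(p["tool_from_camera"]))
    return R.from_matrix(M[:3,:3]).as_rotvec(),M[:3,3]
def proj(p,P,s=None):
    K,d=cam(p);r,t=ext(p,s)
    return cv2.projectPoints(np.array(P,float).reshape(-1,1,3),r,t,K,d)[0][:,0]
E
python3 - <<'E'
from h import *
s=state();print({k:np.round(v,3) for k,v in s.items()})
for c in ["side","top","wrist"]:
    p=snapshot(c);cv2.imwrite(f"pics/{c}0.png",p["img"])
    for n in ["easel","rest","ledge_under","lever_tip","lever_pivot","rest_edge","tape_edge","paint_tin","water_pot","gesso_jar","brush"]:
        try: print(c,n,[(np.round(d["point"],3).tolist(),round(d["p"],2)) for d in recognise(p,n)[:2]])
        except Exception as e: print(c,n,e)
E
```

```text
pics
{'clock': np.float64(0.0), 'qpos': array([-1.255,  0.537, -0.004,  1.539,  0.003,  1.067, -0.071]), 'joint_velocities': array([ 0.   , -0.   , -0.002,  0.001, -0.001, -0.   , -0.001]), 'joint_efforts': array([-0.0000e+00, -5.8342e+01,  1.0490e+00, -2.5910e+01,  1.2000e-02,
        1.0000e-02, -0.0000e+00]), 'eef_pos': array([0.242, 0.603, 0.303]), 'eef_rot': array([-3.14,  0.  ,  2.76]), 'force': array([-0.416,  0.241,  0.402]), 'moment': array([0.006, 0.021, 0.017]), 'gripper_force': np.float64(0.0), 'grip_width': np.float64(0.085)}
side easel [([0.596, -0.073, 0.104], 0.93)]
side rest [([0.572, -0.043, 0.096], 0.75)]
side ledge_under [([0.565, -0.05, 0.103], 0.64)]
side lever_tip []
side lever_pivot [([0.566, -0.045, 0.102], 0.98)]
side rest_edge [([0.569, -0.049, 0.102], 0.78)]
side tape_edge [([0.692, -0.08, 0.146], 0.51)]
side paint_tin [([0.696, 0.233, 0.013], 0.59)]
side water_pot [([0.6, -0.28, 0.053], 0.77), ([0.595, -0.074, 0.101], 0.4)]
side gesso_jar [([0.464, -0.268, 0.065], 0.68), ([0.568, -0.003, 0.076], 0.39)]
side brush [([0.539, -0.346, 0.019], 0.57)]
top easel [([0.605, -0.064, 0.108], 0.75)]
top rest [([0.576, -0.037, 0.106], 0.86)]
top ledge_under [([0.576, -0.037, 0.104], 0.7)]
top lever_tip []
top lever_pivot [([0.578, -0.04, 0.106], 0.85)]
top rest_edge [([0.572, -0.037, 0.106], 0.91)]
top tape_edge []
top paint_tin [([0.698, 0.251, 0.004], 0.57)]
top water_pot [([0.608, -0.288, 0.033], 0.55)]
top gesso_jar [([0.477, -0.248, 0.086], 0.56)]
top brush []
wrist easel []
wrist rest []
wrist ledge_under []
wrist lever_tip []
wrist lever_pivot []
wrist rest_edge []
wrist tape_edge []
wrist paint_tin []
wrist water_pot []
wrist gesso_jar []
wrist brush []
```

View pictures.

View pics/side0.png

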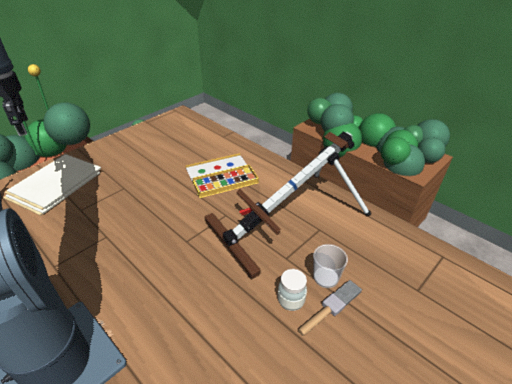

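View pics/top0.png

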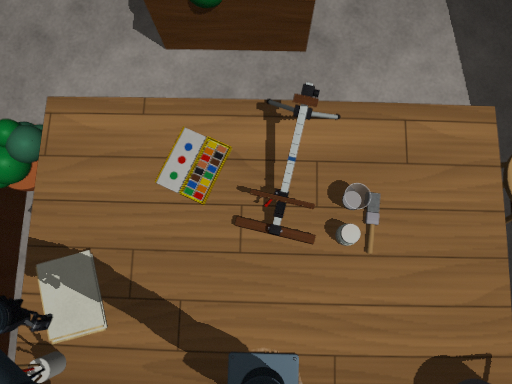

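```bash
python3 - <<'E'
import cv2,numpy as np
t=cv2.imread("pics/top0.png")[80:250,225:325];s=cv2.imread("pics/side0.png")[125:280,200:360]
a=cv2.resize(t,None,fx=3.5,fy=3.5,interpolation=cv2.INTER_CUBIC)
b=cv2.resize(s,None,fx=2.8,fy=3.5*170/155*155/170,interpolation=cv2.INTER_CUBIC)
b=cv2.resize(s,None,fx=2.8,fy=2.8,interpolation=cv2.INTER_CUBIC)
o=np.zeros((595,798,3),np.uint8);o[:595,:350]=a;o[:434,350:798]=b
cv2.imwrite("pics/crop0.png",o)
E
```

```text
(no output)
```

View pics/crop0.png

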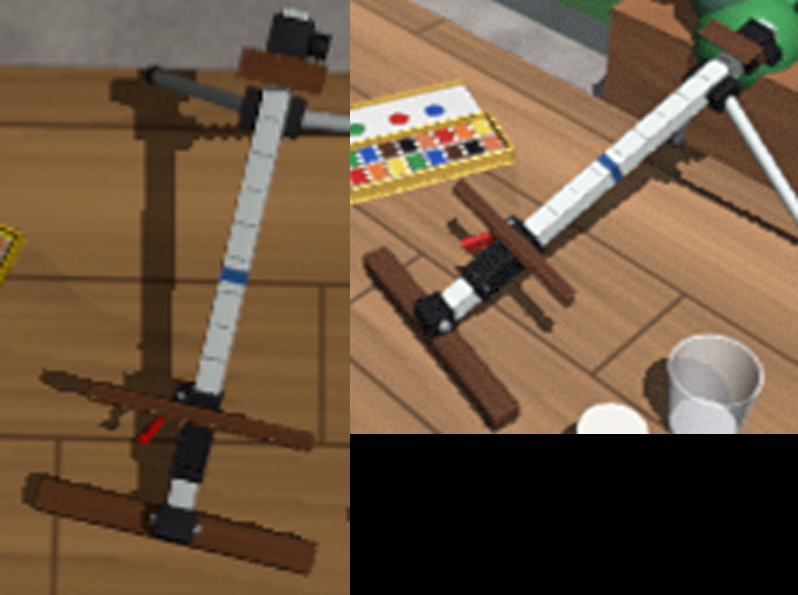

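```bash
cat >> h.py <<'E'
C,S=np.cos(np.radians(25)),np.sin(np.radians(25))
def mast(s,P):  # rest-like frame at distance s up mast -> easel coords
    P=np.atleast_2d(np.array(P,float)); x=P[:,0]+s
    return np.c_[-.2+x*C-P[:,2]*S, P[:,1], .04+x*S+P[:,2]*C]
def world(e,Q):
    return R.from_euler('z',e[2]).apply(Q)+[e[0],e[1],0]
E
cat > fit.py <<'E'
from h import *
from scipy.optimize import least_squares
pt=snapshot("top");ps=snapshot("side")
def model(v):
    e=v[:3]; foot=[[-.2,.13,.034],[-.2,-.13,.034]]
    F=world(e,foot);L=world(e,mast(v[3],[[.008,.1,.023],[.008,-.1,.023]]))
    B=world(e,mast(v[3],[[-.04,0,.015]]));T=world(e,mast(v[4],[[0,0,.0116]]));
    return F,L,B,T
ot=np.array([[33,487],[313,556],[45,378],[312,440],[188,482],[234,283]])/3.5+[225,80]
os_=(np.array([[374,255],[510,415],[462,184],[568,298],[604,168]])-[350,0])/2.8+[200,125]
def res(v):
    F,L,B,T=model(v)
    return np.r_[proj(pt,np.r_[F,L,B,T])-ot,proj(ps,np.r_[F,L,T])-os_].ravel()
r=least_squares(res,[.7,-.07,-.2,.08,.23],loss='soft_l1')
print(np.round(r.x,4),"gap",r.x[4]-r.x[3]-.03);print(np.round(r.fun.reshape(-1,2),1))
v=r.x;np.save("fit.npy",v);print(model(v))
E
python3 fit.py
```

```text
[ 0.687  -0.0724 -0.2193  0.1013  0.2271] gap 0.09581802124110236
[[ 0.8  0.1]
 [ 0.1  0.2]
 [12.7  2.7]
 [ 0.3  0.7]
 [ 0.2 -5.3]
 [-0.1 -0.2]
 [ 0.2 -2.5]
 [-0.9 -1.2]
 [-1.5 -0.5]
 [ 0.9  0.1]
 [-0.5 -0.3]]
(array([[ 0.52008792,  0.09804948,  0.034     ],
       [ 0.46351669, -0.15572147,  0.034     ]]), array([[ 0.6007244 ,  0.04933743,  0.10702057],
       [ 0.55720807, -0.145871  ,  0.10702057]]), array([[ 0.53980564, -0.03953701,  0.07948444]]), array([[ 0.68788984, -0.07254829,  0.14648071]]))
```

```bash
sed -i 's/\[45,378\]/[90,390]/; s/\[188,482\]/[190,466]/' fit.py; python3 fit.py; cat > go.py <<'E'
# usage: go.py x y z (rest frame, m, TCP) [s]: prints rotvec and shift in tool axes to the target
from h import *
import sys
v=np.load("fit.npy");P=[float(a) for a in sys.argv[1:4]];s_=float(sys.argv[4]) if len(sys.argv)>4 else v[3]
Rr=R.from_euler('z',v[2])*R.from_euler('y',-np.radians(25))
Rt=Rr*R.from_euler('z',np.pi)*R.from_euler('x',np.pi)
st=state();R0=R.from_euler('xyz',st["eef_rot"])
t=world(v[:3],mast(s_,[P]))[0]
print("tcp now in rest",np.round(Rr.inv().apply(np.array(st["eef_pos"])-world(v[:3],mast(s_,[[0,0,0]]))[0]),4),"clock",st["clock"],"w",st["grip_width"])
print("F rest",np.round(Rr.inv().apply(st["force"]),1),"grip",st["gripper_force"])
print("rotvec",np.round((R0.inv()*Rt).as_rotvec(),4),"shift(after rot)",np.round(Rt.inv().apply(t-st["eef_pos"]),4),"(before rot)",np.round(R0.inv().apply(t-st["eef_pos"]),4))
E
python3 go.py -.03 .018 .2; python3 -c "
from h import *
print(np.round(snapshot('wrist')['tool_from_camera'],3))"
```

```text
[ 0.6866 -0.0727 -0.2153  0.1009  0.2273] gap 0.09648637429361276
[[ 1.1  0.4]
 [ 0.5  0.2]
 [-0.  -0.4]
 [ 0.5  0.9]
 [-0.1 -0.5]
 [-0.  -0.2]
 [ 0.2 -2.1]
 [-0.5 -0.9]
 [-1.7 -0.2]
 [ 1.   0.4]
 [-0.4 -0.2]]
(array([[ 0.51901599,  0.0970534 ,  0.034     ],
       [ 0.46346408, -0.15694264,  0.034     ]]), array([[ 0.59948634,  0.04874445,  0.10684823],
       [ 0.55675411, -0.14663711,  0.10684823]]), array([[ 0.5389249 , -0.04037385,  0.0793121 ]]), array([[ 0.68773219, -0.07291975,  0.14659083]]))
tcp now in rest [-0.3325  0.5653  0.3992] clock 2.0 w 0.08530350778939685
F rest [-0.4 -0.1  0.9] grip 0.0
rotvec [-0.0363 -0.4353 -0.1638] shift(after rot) [-0.3025 -0.5473  0.1992] (before rot) [-0.444  -0.4804  0.0527]
[[ 0.    -0.96  -0.281  0.072]
 [ 1.     0.     0.     0.001]
 [-0.    -0.281  0.96  -0.07 ]
 [ 0.     0.     0.     1.   ]]
```

The rows are not in the units I measure in: shifts go in units of 50 mm and turns go in units of 0.05 rad. I convert before sending: -0.024 m is -0.48, -0.022 m is -0.44.

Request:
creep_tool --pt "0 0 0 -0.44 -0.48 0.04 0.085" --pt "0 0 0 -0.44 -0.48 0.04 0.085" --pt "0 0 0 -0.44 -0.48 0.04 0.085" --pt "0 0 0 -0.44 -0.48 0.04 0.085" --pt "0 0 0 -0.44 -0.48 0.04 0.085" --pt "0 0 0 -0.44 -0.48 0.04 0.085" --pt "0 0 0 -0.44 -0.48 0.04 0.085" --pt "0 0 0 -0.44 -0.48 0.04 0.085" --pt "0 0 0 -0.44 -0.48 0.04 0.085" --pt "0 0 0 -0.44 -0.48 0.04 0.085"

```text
refused: segments: the value is not of type 'object' (schema: type "object"). Nothing was moved.
```

The call was refused and nothing moved: it wants an object with one list for each field. Same move again in that form.

Request:
creep_tool --segments '{"ax":[0,0,0,0,0,0,0,0,0,0],"ay":[0,0,0,0,0,0,0,0,0,0],"az":[0,0,0,0,0,0,0,0,0,0],"dx":[-0.44,-0.44,-0.44,-0.44,-0.44,-0.44,-0.44,-0.44,-0.44,-0.44],"dy":[-0.48,-0.48,-0.48,-0.48,-0.48,-0.48,-0.48,-0.48,-0.48,-0.48],"dz":[0.04,0.04,0.04,0.04,0.04,0.04,0.04,0.04,0.04,0.04],"jaw":[0.085,0.085,0.085,0.085,0.085,0.085,0.085,0.085,0.085,0.085]}'

```text
clock: 2.88
eef_pos: [0.3573, 0.2971, 0.2841]
eef_rot: [3.141, 0.0, 2.76]
force: [1.4, 0.1, 0.4]
grip_width: 0.0851
gripper_force: 0.0
```

Request:
creep_tool --segments '{"ax":[0,0,0,0,0,0,0,0,0,0],"ay":[0,0,0,0,0,0,0,0,0,0],"az":[0,0,0,0,0,0,0,0,0,0],"dx":[-0.44,-0.44,-0.44,-0.44,-0.44,-0.44,-0.44,-0.44,-0.44,-0.44],"dy":[-0.48,-0.48,-0.48,-0.48,-0.48,-0.48,-0.48,-0.48,-0.48,-0.48],"dz":[0.04,0.04,0.04,0.04,0.04,0.04,0.04,0.04,0.04,0.04],"jaw":[0.085,0.085,0.085,0.085,0.085,0.085,0.085,0.085,0.085,0.085]}'

```text
clock: 3.72
eef_pos: [0.4722, -0.0077, 0.2641]
eef_rot: [3.141, 0.001, 2.76]
force: [-0.4, 0.4, 0.4]
grip_width: 0.0851
gripper_force: 0.0
```

Request:
creep_tool --segments '{"ax":[-0.18,-0.18,-0.18,-0.18,0],"ay":[-2.18,-2.18,-2.18,-2.18,0],"az":[-0.82,-0.82,-0.82,-0.82,0],"dx":[0,0,0,0,0],"dy":[0,0,0,0,0],"dz":[0,0,0,0,0],"jaw":[0.085,0.085,0.085,0.085,0.085]}'

```text
clock: 4.13
eef_pos: [0.4688, -0.0058, 0.2626]
eef_rot: [-3.139, 0.433, 2.931]
force: [-0.3, -0.8, -0.7]
grip_width: 0.0849
gripper_force: 0.0
```

```bash
python3 go.py -.03 .018 .2
python3 - <<'E'
from h import *
s=state();p=snapshot("wrist");im=cv2.resize(p["img"],None,fx=1.5,fy=1.5,interpolation=cv2.INTER_CUBIC);cv2.imwrite("pics/w1.png",im)
v=np.load("fit.npy")
for n,P,ss in [("rest_edge",[.03,0,.015],v[3]),("ledgeL",[0,.1,.021],v[3]),("ledgeR",[0,-.1,.021],v[3]),("tape",[0,0,.0116],v[4]),("pivot",[.022,.021,.009],v[3])]:
    print(n,np.round(1.5*proj(p,world(v[:3],mast(ss,[P])),s)))
for n in ["lever_tip","rest_edge","tape_edge","lever_pivot"]:
    print(n,[(np.round(d["point"],3).tolist(),round(d["p"],2)) for d in recognise(p,n)[:2]])
E
```

```text
tcp now in rest [-0.0313  0.0188  0.2132] clock 4.1333 w 0.08492255968833762
F rest [-0.4 -0.9 -0.6] grip 0.0
rotvec [-0.0009 -0.0032  0.0043] shift(after rot) [-0.0013 -0.0008  0.0132] (before rot) [-0.0014 -0.0008  0.0132]
rest_edge [[353. 377.]]
ledgeL [[529. 334.]]
ledgeR [[176. 332.]]
tape [[356. 508.]]
pivot [[389. 361.]]
lever_tip [([0.568, -0.0, 0.082], 0.84)]
rest_edge [([0.57, -0.041, 0.109], 0.92)]
tape_edge [([0.694, -0.072, 0.151], 0.58)]
lever_pivot [([0.576, -0.038, 0.106], 0.75)]
```

View pics/w1.png

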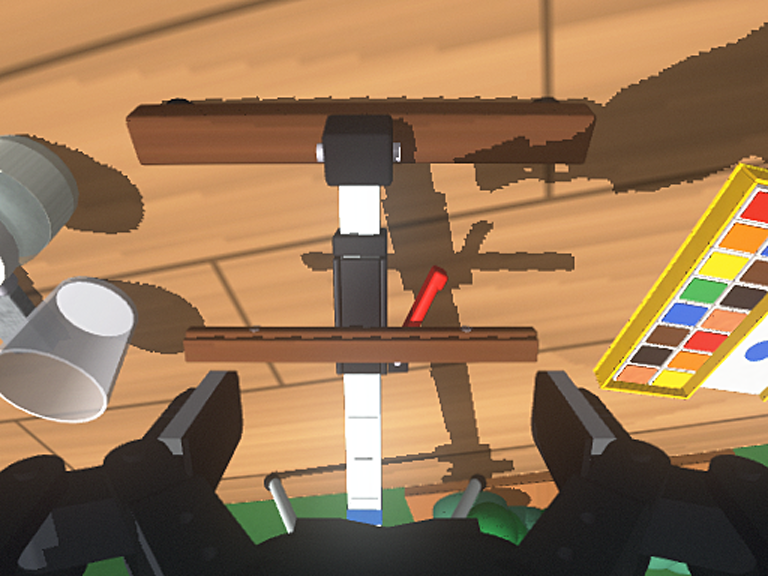

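```bash
cat > fit2.py <<'E'
from h import *
import fit
from scipy.optimize import least_squares
pw=snapshot("wrist");s=state()
ow=np.array([[185,334],[538,334],[362,373],[364,511]])/1.5
def res(v):
    e=v[:3]
    A=world(e,mast(v[3],[[0,-.1,.021],[0,.1,.021],[.03,0,.015]]));T=world(e,mast(v[4],[[0,0,.0116]]))
    return np.r_[(proj(pw,np.r_[A,T],s)-ow).ravel(), fit.res(v)*.5]
r=least_squares(res,np.load("fit.npy"),loss='soft_l1');v=r.x;print("fit2",np.round(v,4),"gap",v[4]-v[3]-.03);print(np.round(r.fun[:8].reshape(-1,2),1));np.save("fit.npy",v)
# lever: intersect pixel rays with rest plane z=.009
for n,px,P in [("tip",(437,272),0),("mid",(410,325),0)]:
    f=lambda q: (proj(pw,world(v[:3],mast(v[3],[[q[0],q[1],.009]])),s)[0]-np.array(px)/1.5)
    print(n,np.round(least_squares(f,[-.03,.04]).x,4))
E
python3 fit2.py | grep -A9 fit2; python3 go.py -.025 .02 .11
```

```text
fit2 [ 0.6876 -0.0688 -0.2171  0.1046  0.2335] gap 0.09887148120958791
[[-0.4 -0.7]
 [-0.4 -0.8]
 [-0.2  2.6]
 [ 0.3 -0.3]]
tip [-0.0324  0.0434]
mid [-0.0004  0.0285]
tcp now in rest [-0.031   0.0142  0.2131] clock 4.5333 w 0.08507862851420081
F rest [0.7 0.5 0.5] grip 0.0
rotvec [-0.0014 -0.0033 -0.0016] shift(after rot) [-0.006   0.0058  0.1031] (before rot) [-0.0063  0.006   0.103 ]
```

Scaled: 0.02 m is 0.4, -0.001 m is -0.02.

Request:
creep_tool --segments '{"ax":[0,0,0,0,0,0,0,0,0],"ay":[0,0,0,0,0,0,0,0,0],"az":[0,0,0,0,0,0,0,0,0],"dx":[-0.02,-0.02,-0.02,-0.02,0,0,0,0,0],"dy":[0.02,0.02,0.02,0.02,0,0,0,0,0],"dz":[0.4,0.4,0.4,0.4,0.4,0.4,0.4,0.4,0],"jaw":[0.085,0.085,0.085,0.085,0.085,0.085,0.085,0.085,0.085]}'

```text
clock: 5.28
eef_pos: [0.5247, -0.0203, 0.1485]
eef_rot: [-3.122, 0.425, 2.929]
force: [0.1, -0.9, 0.2]
grip_width: 0.0854
gripper_force: 0.0
```

```bash
python3 go.py -.027 .018 .052
python3 - <<'E'
from h import *
s=state();p=snapshot("wrist");im=cv2.resize(p["img"],None,fx=1.5,fy=1.5,interpolation=cv2.INTER_CUBIC);cv2.imwrite("pics/w2.png",im)
E
```

```text
tcp now in rest [-0.0312  0.0123  0.0854] clock 5.2833 w 0.08537225178855422
F rest [ 0.4 -0.9  0. ] grip 0.0
rotvec [-0.0171 -0.0111  0.0045] shift(after rot) [-0.0042  0.0057  0.0334] (before rot) [-0.0045  0.0063  0.0333]
```

View pics/w2.png

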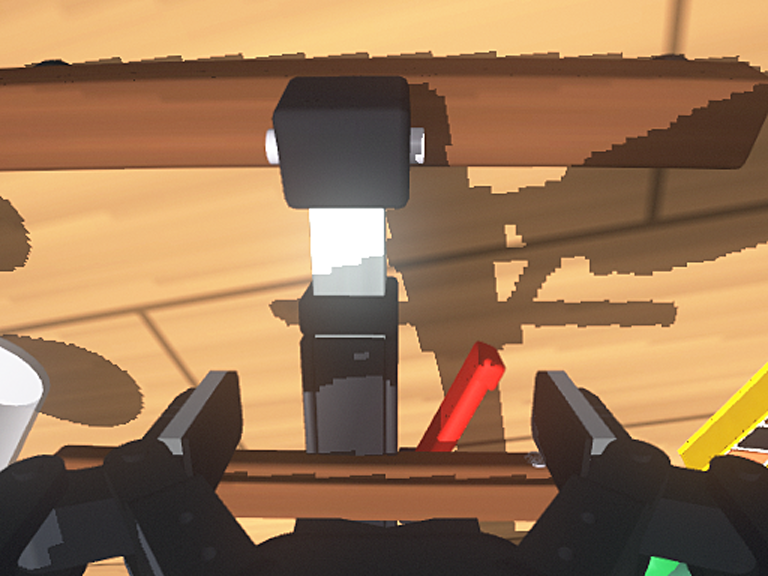

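Scaled: 0.008 m is 0.16, 0.003 m is 0.06, -0.017 rad is -0.34.

```bash
python3 -c "
from h import *
print(np.round(state()['qpos'],3))"
```

```text
[-0.04   0.483 -0.1    2.232  1.434  0.202 -0.157]
```

Request:
creep_tool --segments '{"ax":[-0.34,0,0,0,0],"ay":[-0.22,0,0,0,0],"az":[0.09,0,0,0,0],"dx":[-0.04,-0.04,0,0,0],"dy":[0.06,0.06,0,0,0],"dz":[0.16,0.16,0.16,0.16,0],"jaw":[0.085,0.085,0.085,0.085,0.085]}'

```text
clock: 5.75
eef_pos: [0.5424, -0.0174, 0.1235]
eef_rot: [-3.142, 0.438, 2.924]
force: [-0.3, -1.3, -0.1]
grip_width: 0.085
gripper_force: 0.0
```

```bash
python3 go.py -.027 .018 .052;python3 -c "
from h import *
print(np.round(state()['qpos'],3))"
```

```text
tcp now in rest [-0.0266  0.0189  0.0558] clock 5.75 w 0.08500792290653635
F rest [-0.  -1.3 -0.1] grip 0.0
rotvec [-0.     0.002  0.   ] shift(after rot) [ 0.0004 -0.0009  0.0038] (before rot) [ 0.0004 -0.0009  0.0038]
[ 0.03   0.564 -0.178  2.199  1.732  0.231 -0.434]
```

Request:
creep_tool --segments '{"ax":[0,0,0,0,0,0,0,0,0,0],"ay":[0,0,0,0,0,0,0,0,0,0],"az":[0,0,0,0,0,0,0,0,0,0],"dx":[-0.1,-0.1,-0.1,-0.2,-0.2,-0.2,-0.2,-0.2,-0.1,0],"dy":[0,0,0,0,0,0,0,0,0,0],"dz":[0.04,0.04,0,0,0,0,0,0,0,0],"jaw":[0.085,0.085,0.085,0.085,0.085,0.085,0.085,0.085,0.085,0.085]}'

```text
clock: 6.58
eef_pos: [0.606, -0.031, 0.1507]
eef_rot: [3.14, 0.439, 2.924]
force: [-2.0, 0.4, -0.6]
grip_width: 0.0848
gripper_force: 1.0
```

```bash
python3 go.py -.027 .018 .052
python3 - <<'E'
from h import *
print(np.round(state()['qpos'],3))
s=state();p=snapshot("wrist");im=cv2.resize(p["img"],None,fx=1.5,fy=1.5,interpolation=cv2.INTER_CUBIC)
p=snapshot("top")["img"][110:220,245:325];q=snapshot("side")["img"][145:250,215:325]
a=cv2.resize(im,(400,300));b=cv2.resize(p,None,fx=5,fy=5,interpolation=cv2.INTER_CUBIC);c=cv2.resize(q,None,fx=3.63,fy=2.8);c=cv2.resize(q,(314,300))
o=np.zeros((600,800,3),np.uint8);o[:300,:400]=a;o[:550,400:800]=b;o[300:,:314]=c
cv2.imwrite("pics/m3.png",o)
E
```

```text
tcp now in rest [0.0439 0.0193 0.0529] clock 6.5833 w 0.08476674996789983
F rest [-2.1 -0.1  0.3] grip 0.9767521172761917
rotvec [0.0014 0.0026 0.    ] shift(after rot) [ 0.0709 -0.0013  0.0009] (before rot) [ 0.0709 -0.0013  0.0007]
[ 0.131  0.581 -0.257  2.037  1.18   0.275  0.188]
```

View pics/m3.png

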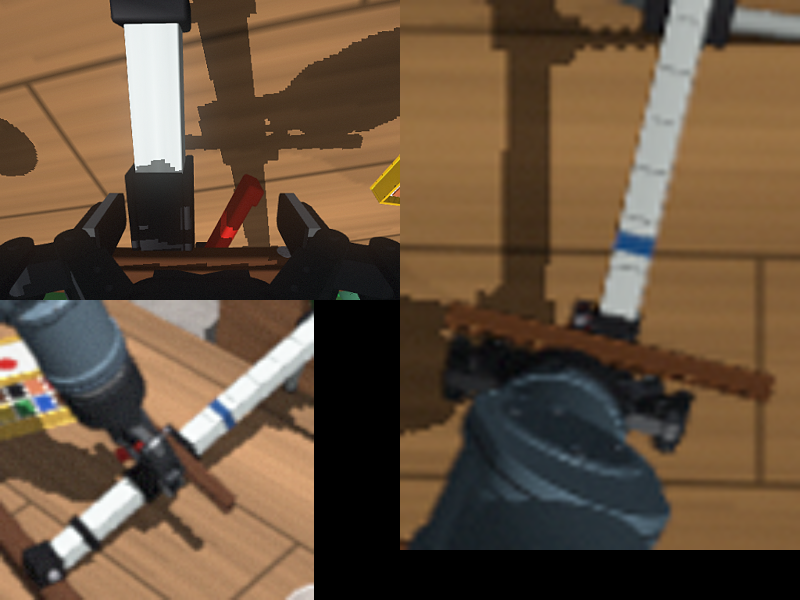

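```bash
cat > gap.py <<'E'
from h import *
import sys
v=np.load("fit.npy");p=snapshot("top")
im=p["img"].astype(np.float32)
ss=np.arange(.10,.28,.0005)
def prof(z,off=0):
    out=[]
    for y in np.linspace(-.006,.006,5)+off:
        q=proj(p,world(v[:3],mast(0,np.c_[ss,ss*0+y,ss*0+z])))
        out.append(cv2.remap(im,q[:,0].astype(np.float32).reshape(1,-1),q[:,1].astype(np.float32).reshape(1,-1),cv2.INTER_LINEAR)[0])
    return np.mean(out,0)
a=prof(.0116); r=a[:,2]; sat=a[:,0]-a[:,2]
# tape: saturation peak half crossings
k=np.argmax(sat);h=sat[k]/2
i=k
while sat[i]>h:i-=1
j=k
while sat[j]>h:j+=1
print("tape peak %.4f lower %.4f upper %.4f (w %.1f) max %.0f"%(ss[k],ss[i],ss[j],(ss[j]-ss[i])*1e3,sat[k]))
b=prof(.015);g=b.mean(1)
print("lum z15:",[(round(float(s),3),int(x),int(c)) for s,x,c in zip(ss[::6],g[::6],sat[::6])])
E
python3 gap.py
```

```text
tape peak 0.2330 lower 0.2280 upper 0.2395 (w 11.5) max 92
lum z15: [(0.1, 47, 14), (0.103, 41, 14), (0.106, 35, 13), (0.109, 34, 14), (0.112, 34, 14), (0.115, 35, 13), (0.118, 37, 14), (0.121, 45, 17), (0.124, 54, 20), (0.127, 57, 20), (0.13, 57, 20), (0.133, 61, 22), (0.136, 66, 24), (0.139, 73, 25), (0.142, 66, 20), (0.145, 50, 14), (0.148, 34, 6), (0.151, 24, 3), (0.154, 25, 3), (0.157, 27, -11), (0.16, 37, -41), (0.163, 50, -54), (0.166, 51, -55), (0.169, 51, -56), (0.172, 52, -52), (0.175, 36, -14), (0.178, 27, 2), (0.181, 26, 2), (0.184, 28, 1), (0.187, 48, 1), (0.19, 127, 2), (0.193, 177, 2), (0.196, 179, 1), (0.199, 179, 2), (0.202, 179, 1), (0.205, 180, 2), (0.208, 180, 2), (0.211, 180, 2), (0.214, 179, 2), (0.217, 171, 2), (0.22, 158, 2), (0.223, 176, 2), (0.226, 168, 13), (0.229, 112, 65), (0.232, 75, 91), (0.235, 75, 90), (0.238, 92, 62), (0.241, 148, 15), (0.244, 178, 2), (0.247, 171, 1), (0.25, 157, 1), (0.253, 176, 2), (0.256, 178, 2), (0.259, 179, 2), (0.262, 178, 2), (0.265, 178, 1), (0.268, 178, 1), (0.271, 178, 2), (0.274, 178, 2), (0.277, 169, 2), (0.28, 156, 2)]
```

Scaled: -0.005 m is -0.1, -0.004 m is -0.08.

Request:
creep_tool --segments '{"ax":[0,0,0,0,0,0,0,0,0,0],"ay":[0,0,0,0,0,0,0,0,0,0],"az":[0,0,0,0,0,0,0,0,0,0],"dx":[-0.1,-0.1,-0.1,-0.1,-0.08,-0.06,-0.06,-0.02,0,0],"dy":[0,0,0,0,0,0,0,0,0,0],"dz":[0,0,0,0,0,0,0,0,0,0],"jaw":[0.085,0.085,0.085,0.085,0.085,0.085,0.085,0.085,0.085,0.085]}'

```text
clock: 7.62
eef_pos: [0.6333, -0.0368, 0.1628]
eef_rot: [3.14, 0.439, 2.925]
force: [-2.2, 1.0, 0.3]
grip_width: 0.0851
gripper_force: 1.0
```

```bash
python3 go.py 0 .018 .052
cat > gap2.py <<'E'
import io,contextlib
with contextlib.redirect_stdout(io.StringIO()):
    from gap import *
g=a.mean(1)
w=(ss>.17)&(ss<.245)
print([(round(float(s)*1e3,1),int(x),int(c)) for s,x,c in zip(ss[w][::3],g[w][::3],sat[w][::3])])
for n in (0,):
    w2=proj(p,world(v[:3],mast(0,[[.2,0,.0116],[.21,0,.0116]])));print("px per 10mm",np.round(np.linalg.norm(w2[1]-w2[0]),2))
E
python3 gap2.py; python3 gap.py | head -1
```

```text
tcp now in rest [0.0743 0.0195 0.0521] clock 7.6167 w 0.08506969466552894
F rest [-2.   0.5  1.2] grip 0.9951915219426155
rotvec [0.0017 0.0025 0.0008] shift(after rot) [ 0.0743 -0.0015  0.0001] (before rot) [ 0.0743 -0.0015 -0.0001]
[(170.0, 61, 22), (171.5, 65, 23), (173.0, 69, 24), (174.5, 71, 25), (176.0, 72, 25), (177.5, 68, 23), (179.0, 60, 20), (180.5, 52, 16), (182.0, 42, 12), (183.5, 34, 8), (185.0, 27, 5), (186.5, 24, 2), (188.0, 23, 0), (189.5, 25, -7), (191.0, 29, -17), (192.5, 36, -28), (194.0, 44, -40), (195.5, 49, -49), (197.0, 50, -53), (198.5, 51, -55), (200.0, 51, -55), (201.5, 52, -56), (203.0, 52, -56), (204.5, 50, -49), (206.0, 40, -29), (207.5, 30, -8), (209.0, 27, 0), (210.5, 28, 1), (212.0, 28, 2), (213.5, 27, 2), (215.0, 29, 2), (216.5, 38, 2), (218.0, 61, 2), (219.5, 99, 2), (221.0, 144, 2), (222.5, 171, 3), (224.0, 176, 4), (225.5, 168, 9), (227.0, 146, 26), (228.5, 112, 56), (230.0, 83, 82), (231.5, 75, 90), (233.0, 74, 92), (234.5, 75, 91), (236.0, 79, 85), (237.5, 92, 69), (239.0, 116, 47), (240.5, 148, 23), (242.0, 172, 7), (243.5, 178, 2)]
px per 10mm 3.28
tape peak 0.2330 lower 0.2280 upper 0.2395 (w 11.5) max 93
```

Request:
creep_tool --segments '{"ax":[0,0,0,0,0,0,0],"ay":[0,0,0,0,0,0,0],"az":[0,0,0,0,0,0,0],"dx":[-0.04,-0.04,-0.04,-0.03,-0.014,0,0],"dy":[0,0,0,0,0,0,0],"dz":[0,0,0,0,0,0,0],"jaw":[0.085,0.085,0.085,0.085,0.085,0.085,0.085]}'

```text
clock: 8.3
eef_pos: [0.6407, -0.0387, 0.1663]
eef_rot: [3.141, 0.439, 2.925]
force: [-1.1, 2.0, -0.3]
grip_width: 0.085
gripper_force: 1.0
```

```bash
python3 go.py 0 .018 .052; python3 gap2.py
python3 - <<'E'
from h import *
p=snapshot("top");o=np.zeros((600,800,3),np.uint8)
o[:,:400]=cv2.resize(p["img"][140:200,270:310],(400,600),interpolation=cv2.INTER_CUBIC)
q=snapshot("side");o[:,400:]=cv2.resize(q["img"][160:220,260:300],(400,600),interpolation=cv2.INTER_CUBIC)
cv2.imwrite("pics/m4.png",o)
for c in (p,q):
  for n in ("rest_edge","tape_edge"): print(n,[(np.round(d["point"],3).tolist(),round(d["p"],2)) for d in recognise(c,n)[:1]])
E
```

```text
tcp now in rest [0.0826 0.0193 0.0521] clock 8.3 w 0.08497856252962989
F rest [-1.5  1.7  0.4] grip 0.9888390451669693
rotvec [0.0012 0.0026 0.0006] shift(after rot) [ 0.0826 -0.0013  0.0001] (before rot) [ 0.0826 -0.0012 -0.0001]
[(170.0, 43, 16), (171.5, 47, 17), (173.0, 51, 18), (174.5, 54, 19), (176.0, 56, 20), (177.5, 57, 20), (179.0, 58, 21), (180.5, 60, 21), (182.0, 65, 22), (183.5, 68, 24), (185.0, 71, 25), (186.5, 70, 24), (188.0, 65, 21), (189.5, 57, 18), (191.0, 46, 15), (192.5, 36, 11), (194.0, 29, 6), (195.5, 25, 3), (197.0, 25, 0), (198.5, 26, -7), (200.0, 29, -14), (201.5, 35, -26), (203.0, 42, -39), (204.5, 47, -49), (206.0, 50, -54), (207.5, 51, -55), (209.0, 52, -55), (210.5, 53, -56), (212.0, 53, -55), (213.5, 47, -44), (215.0, 35, -21), (216.5, 28, -4), (218.0, 27, 1), (219.5, 27, 1), (221.0, 27, 1), (222.5, 27, 1), (224.0, 28, 2), (225.5, 31, 8), (227.0, 38, 23), (228.5, 51, 52), (230.0, 65, 79), (231.5, 72, 89), (233.0, 74, 92), (234.5, 75, 91), (236.0, 80, 85), (237.5, 93, 69), (239.0, 117, 46), (240.5, 149, 22), (242.0, 172, 7), (243.5, 179, 2)]
px per 10mm 3.28
rest_edge [([0.673, -0.061, 0.15], 0.9)]
tape_edge []
rest_edge [([0.648, -0.081, 0.143], 0.74)]
tape_edge [([0.689, 0.236, 0.013], 0.64)]
```

View pics/m4.png

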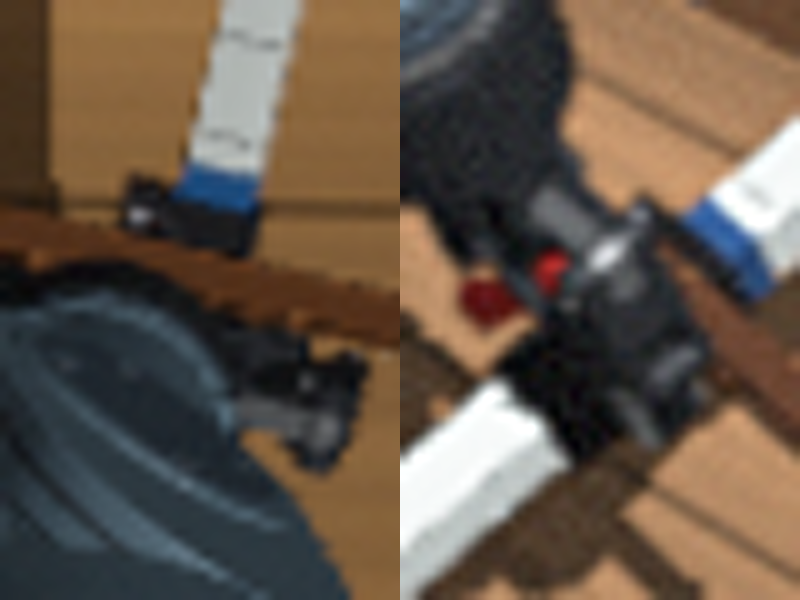

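Request:
creep_tool --segments '{"ax":[0,0,0,0,0],"ay":[0,0,0,0,0],"az":[0,0,0,0,0],"dx":[0,0,0,0,0],"dy":[-0.04,-0.04,-0.04,-0.02,0],"dz":[0,0,0,0,0],"jaw":[0.078,0.073,0.068,0.066,0.066]}' --grip_force 40

```text
clock: 9.07
eef_pos: [0.6391, -0.0449, 0.1664]
eef_rot: [3.14, 0.439, 2.926]
force: [-2.5, 3.3, -0.7]
grip_width: 0.066
gripper_force: 2.0
```

```bash
python3 go.py 0 .0055 .052
```

```text
tcp now in rest [0.0824 0.0129 0.0522] clock 9.0667 w 0.06597306250186087
F rest [-3.2  2.6  0.7] grip 2.0168146770447493
rotvec [0.0026 0.0026 0.0011] shift(after rot) [ 0.0824 -0.0074  0.0002] (before rot) [ 0.0824 -0.0073 -0.    ]
```

Request:
creep_tool --segments '{"ax":[0,0,0,0,0,0],"ay":[0,0,0,0,0,0],"az":[0,0,0,0,0,0],"dx":[0,0,0,0,0,0],"dy":[-0.02,-0.02,-0.02,-0.02,0,0],"dz":[0,0,0,0,0,0],"jaw":[0.062,0.058,0.054,0.051,0.051,0.051]}' --grip_force 40

```text
clock: 9.57
eef_pos: [0.6382, -0.0486, 0.1664]
eef_rot: [3.14, 0.439, 2.926]
force: [-2.7, 5.1, 0.7]
grip_width: 0.0512
gripper_force: 1.9
```

```bash
python3 go.py 0 .0055 .052; python3 gap2.py
```

```text
tcp now in rest [0.0824 0.0091 0.0523] clock 9.5667 w 0.051196325952475676
F rest [-3.1  4.4  2.2] grip 1.9449255801737309
rotvec [0.0025 0.0025 0.0013] shift(after rot) [ 0.0824 -0.0036  0.0003] (before rot) [ 0.0824 -0.0035  0.    ]
[(170.0, 40, 16), (171.5, 43, 15), (173.0, 46, 17), (174.5, 48, 18), (176.0, 48, 18), (177.5, 47, 17), (179.0, 48, 17), (180.5, 49, 18), (182.0, 50, 18), (183.5, 51, 18), (185.0, 53, 20), (186.5, 60, 22), (188.0, 71, 25), (189.5, 75, 26), (191.0, 66, 23), (192.5, 53, 19), (194.0, 42, 14), (195.5, 33, 9), (197.0, 25, 6), (198.5, 21, 3), (200.0, 19, 1), (201.5, 21, -1), (203.0, 26, -11), (204.5, 34, -26), (206.0, 42, -40), (207.5, 49, -51), (209.0, 52, -56), (210.5, 53, -57), (212.0, 52, -55), (213.5, 44, -39), (215.0, 33, -17), (216.5, 29, -2), (218.0, 29, 1), (219.5, 29, 1), (221.0, 29, 1), (222.5, 28, 1), (224.0, 29, 4), (225.5, 32, 10), (227.0, 39, 27), (228.5, 53, 57), (230.0, 68, 83), (231.5, 74, 91), (233.0, 75, 92), (234.5, 76, 91), (236.0, 80, 85), (237.5, 93, 69), (239.0, 117, 46), (240.5, 149, 22), (242.0, 172, 7), (243.5, 179, 3)]
px per 10mm 3.28
```

Scaled: -0.0005 m is -0.01, -0.0003 m is -0.006.

Request:
creep_tool --segments '{"ax":[0,0,0,0,0,0,0,0],"ay":[0,0,0,0,0,0,0,0],"az":[0,0,0,0,0,0,0,0],"dx":[-0.006,0,0,0,0,0,0,0],"dy":[-0.02,-0.02,-0.02,-0.01,0,0,0,0],"dz":[0,0,0,0,0,0,0,0],"jaw":[0.047,0.044,0.042,0.038,0.03,0.03,0.03,0.03]}' --grip_force 60

```text
clock: 10.28
eef_pos: [0.6371, -0.053, 0.1677]
eef_rot: [-3.14, 0.44, 2.927]
force: [-16.1, 1.8, 19.7]
grip_width: 0.0378
gripper_force: 58.3
```

```bash
python3 go.py 0 .0055 .052; python3 gap2.py
python3 - <<'E'
from h import *
p=snapshot("top");o=np.zeros((600,800,3),np.uint8)
o[:300,:200]=cv2.resize(p["img"][140:200,270:310],(200,300),interpolation=cv2.INTER_CUBIC)
q=snapshot("side");o[300:,:200]=cv2.resize(q["img"][160:220,260:300],(200,300),interpolation=cv2.INTER_CUBIC)
o[:450,200:]=cv2.resize(snapshot("wrist")["img"],(600,450))
cv2.imwrite("pics/m5.png",o)
E
```

```text
tcp now in rest [0.0829 0.0045 0.0535] clock 10.2833 w 0.03784520318496206
F rest [-6.3 -1.7 24.6] grip 58.32532346248627
rotvec [-0.0003  0.0033  0.0023] shift(after rot) [0.0829 0.001  0.0015] (before rot) [0.0829 0.0012 0.0012]
[(170.0, 40, 16), (171.5, 40, 16), (173.0, 41, 15), (174.5, 41, 15), (176.0, 41, 16), (177.5, 41, 16), (179.0, 43, 17), (180.5, 46, 17), (182.0, 47, 18), (183.5, 47, 18), (185.0, 48, 17), (186.5, 52, 19), (188.0, 63, 22), (189.5, 73, 25), (191.0, 69, 23), (192.5, 58, 20), (194.0, 48, 17), (195.5, 38, 12), (197.0, 28, 7), (198.5, 21, 4), (200.0, 19, 3), (201.5, 19, 1), (203.0, 22, -3), (204.5, 29, -14), (206.0, 38, -30), (207.5, 46, -46), (209.0, 51, -55), (210.5, 52, -57), (212.0, 53, -55), (213.5, 48, -45), (215.0, 37, -23), (216.5, 29, -5), (218.0, 28, 1), (219.5, 27, 1), (221.0, 27, 1), (222.5, 28, 1), (224.0, 28, 2), (225.5, 31, 7), (227.0, 36, 20), (228.5, 48, 47), (230.0, 63, 76), (231.5, 72, 89), (233.0, 74, 92), (234.5, 75, 91), (236.0, 79, 85), (237.5, 92, 69), (239.0, 116, 46), (240.5, 148, 22), (242.0, 172, 7), (243.5, 179, 2)]
px per 10mm 3.28
```

View pics/m5.png

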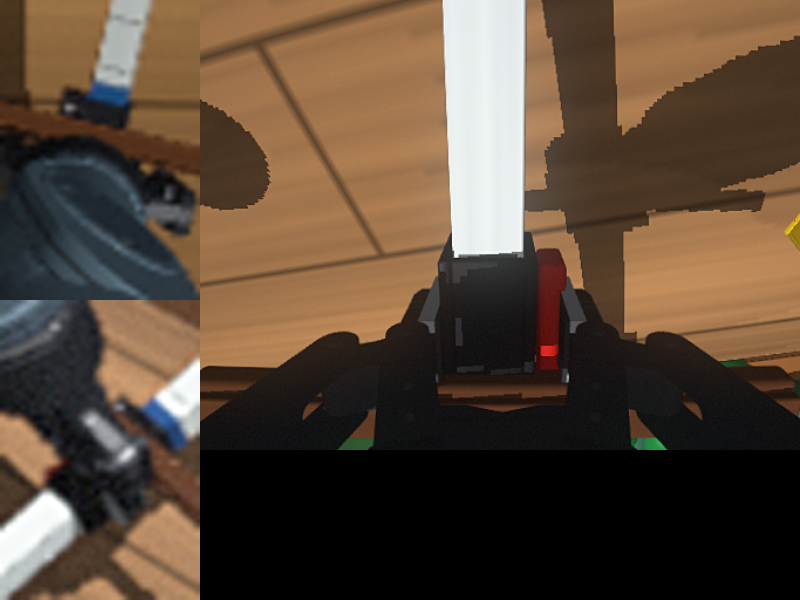

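The rows are not in the units I measure in: shifts go in units of 50 mm and turns go in units of 0.05 rad. I convert before sending: -0.0005 m is -0.01.

Request:
creep_tool --segments '{"ax":[0,0,0,0],"ay":[0,0,0,0],"az":[0,0,0,0],"dx":[0,0,0,0],"dy":[0,0,0,0],"dz":[-0.01,-0.01,0,0],"jaw":[0.03,0.03,0.03,0.03]}' --grip_force 60

```text
clock: 10.82
eef_pos: [0.637, -0.0531, 0.1678]
eef_rot: [-3.141, 0.439, 2.927]
force: [-7.5, 2.9, 8.3]
grip_width: 0.0375
gripper_force: 61.1
```

```bash
python3 go.py 0 .0055 .052; python3 gap2.py | cut -c 640-900; python3 gap.py | head -1; python3 -c "
from station import *
print(close_job())"
```

```text
tcp now in rest [0.0828 0.0045 0.0536] clock 10.8167 w 0.03753247837312064
F rest [-3.7  1.2 10.8] grip 61.061389446258545
rotvec [0.0004 0.0029 0.002 ] shift(after rot) [0.0828 0.001  0.0016] (before rot) [0.0828 0.0012 0.0014]
, 7), (227.0, 35, 20), (228.5, 48, 47), (230.0, 63, 76), (231.5, 72, 89), (233.0, 73, 93), (234.5, 75, 92), (236.0, 79, 86), (237.5, 92, 70), (239.0, 116, 47), (240.5, 148, 22), (242.0, 172, 7), (243.5, 179, 2)]

tape peak 0.2330 lower 0.2280 upper 0.2395 (w 11.5) max 93
the job is handed in; nothing more can be done
None
```

The rest is up with its sleeve edge at the lower edge of the tape (within about 0.5 mm as measured in the top camera), the cam lever looks flat against the sleeve in the wrist picture, and the gripper was still holding the rest at about 60 N when I handed the job in at about 11 s. I kept the arm clear of the tin, pot, jar and brush, but took no final picture of them.

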